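# Plug a control board into the test stand and seat it with its ejector levers

## Task

Take the board with the blue tab out of the black rack, feel it into the two white card guides of the test stand and slide it gently down until it meets the connector. Then swing both red ejector levers upright to draw it fully home, and let go. Never force the board by hand, and leave the other board alone.

Things in the scene. Friction and masses are not known exactly. Their poses are not given: they have to be found in the camera images.
- board: Board to install: green circuit board upright in an aluminium frame, blue tab and two red levers on top, about 0.35 kg. Origin: middle of its lower edge; x across its thickness (parts side -x), y along its width, z up. 126 mm wide; edge strips 4 mm thick (x), y = 57 to 63 mm either side, z = 0 to 90; panel top at z = 93.
- board_tab (a point): Middle of the board's blue pull tab, 107 mm above its lower edge; the tab is 9 mm thick (x), 44 mm wide (y), 28 mm high: grip it across x, from above.
- lever_left (a joint): Red lever at the board's +y end, rad: 0 open (handle outward, 34 degrees above level) to 1.12 shut (98 degrees, upright; a stop). Pivot at the board's y = 60, z = 90 mm, turning in its y-z plane; handle 50 mm to the centre of its round end (8 mm thick, 18 mm wide in x). Its hook, down when open, swings outward. Stays where left (1.6 N at its end).
- lever_right (a joint): The same lever mirrored at the board's -y end (pivot y = -60, z = 90 mm): 0 open to 1.12 shut. Each is pushed inward, toward the board's middle. From about 0.65 rad its hook pulls under the hook rail and draws the board down; the handle's end then needs some 5 to 12 N inward.
- stand: Test stand, fixed: grey base 130 x 196 mm with one upright slot unit. Origin: middle of the base's underside; z up, y along the slot. The slot unit (guides, connector, hook rails) is clamped on the base anywhere up to 12 mm toward +x or -x of this origin; that offset is NOT reported: feel for it.
- stand_mouth (a point): 94 mm above the stand's origin: height of the flat lips on the two white card guides (52 mm deep in x, y = 53 to 65 mm either side; springy, yielding up to 2.5 mm at some 20 N). Each has a 6 mm wide slot whose flared mouth takes an edge strip up to 1.5 mm off centre. The board may face either way. Not corrected for the slot unit's offset.
- stand_seat (a point): 28 mm above the stand's origin: the board's lower edge when fully home. The black connector meets it 6 mm higher (34 mm), springy for 1 mm, then needs about 25 N all the way, which is the levers' work: at 34 mm the hooks pass under the steel hook rails (y = 67 to 83 mm, top z = 119); above 35.5 mm they jam. Not corrected for the offset.
- rack: Black storage rack, fixed, 124 x 150 mm, comb sides 51 mm high. Origin: middle of its underside. The boards stand loose in its slots at x = -35 and +35 mm, lower edges at z = 10 mm; lift them straight up.
- spare: The other board in the rack, same shape and frame, but with a grey tab and grey levers. Leave it.

How it is judged (in metres and radians):
On the way:
1. the board stands in both guides on the connector, both levers still open (z of board in the frame of stand between 0.031 and 0.0355 m and horizontal distance between board and stand below 0.016 m and value of joint each of lever_left, lever_right below 0.4 rad), for 0.2 s.
At the end, for the whole second after the job is handed in: The board with the blue tab stands upright in the stand's slot with its lower edge within 2 mm of fully home (under 30 mm above the table), both levers swung to 1.0 rad or more, and it is at rest (z of board in the frame of stand below 0.03 m and horizontal distance between board and stand below 0.016 m and angle between the z axis of board and the z axis of stand, either way round below 0.06 rad and value of joint each of lever_left, lever_right above 1 rad and linear speed of board below 0.02 m/s); the robot touches nothing.
It fails at once if With both levers still open, the board is pressed on the stand with more than 40 N or pushed deeper than 31 mm by hand ((contact force between board and stand above 40 N or (z of board in the frame of stand below 0.031 m and horizontal distance between board and stand below 0.02 m)) and value of joint each of lever_left, lever_right below 0.4 rad).
It fails at once if Once a lever is swung, the fingers press on the board or a lever with more than 35 N (contact force between the fingers and board above 35 N and value of joint any of lever_left, lever_right above 0.4 rad).
It fails at once if The other board is moved by more than 20 mm (distance of spare from where it was at the start of the episode above 0.02 m).
It also fails if it takes over 72 s, if anything falls off the work surface, if the arm or the gripper's body presses on something with over 40 N, if the wrist force passes 120 N, or if a joint passes its speed limit or range.

## Robot

A 6-joint arm with a two-finger parallel gripper is mounted at the origin on a cart in front of the work surface, level with it; the furniture and walls round the work are solid. World frame = base frame: x ahead of the robot, y to its left, z up, the work surface at z = 0. Lengths are in mm, angles in rad, forces in N, time in s.
With the tool pointing down it reaches from about 275 to 725 mm from the base axis. Payload 15.9 kg.
Tool frame: the origin (TCP) lies on the centre line of the jaws, within the pads' length; the fingertips stand 22 mm ahead of it and the grasp point (between the pads) lies 3 mm ahead of it (robot.tip_extent is the distance from the TCP to the fingertips, in mm); z points along the fingers, y is the line along which they close (so a half turn about z gives the same grasp; the last joint's range is limited). The gripper opens to 85 mm and grips with 20 to 120 N. Pads are 22 mm wide; open, the fingers measure 114 mm over their backs; the gripper's body (76 mm by 85 mm) begins 54 mm behind the grasp point. The pads swing forward as they close: fully open they stand 13 mm farther back than shut.
Start: joints at [-1.217, 0.213, -0.034, 1.323, 0, 1.571], TCP at [173.226, -469.018, 253.306] pointing down, gripper open.
Joint ranges: [-2.98, 2.98], [-0.74, 1.72], [-1.14, 1.35], [-2.1, 2.04], [-1.57, 1.44], [-3.14, 3.14]. Speed limits (rad/s): [1.89, 1.89, 2.39, 2.57, 3.14, 3.14].

## Interface

Orientations are given as [roll, pitch, yaw] about the fixed x, y, z axes, in that order (R = Rz(yaw) Ry(pitch) Rx(roll)).
In Python, from station import robot, eyes, models gives the robot as it stands.
- The arm moves only by the shell command python3 -m pendant 'ROWS' [FORCE]. ROWS is JSON, a list of rows, each a list of 7 numbers: the shift along the world's x, y, z in m, then the turn, a rotation vector about the world's x, y, z in rad, then the finger opening in m, from 0 to 0.0854. A call has 1 to 10 rows; each row shifts and turns the commanded pose from where the row before left it; what a row does not reach is not made up. A row lasts 1/10 s, in which the tool goes at most 50 mm and 8.59 degrees, less where a joint would pass 70% of its speed; a pose out of reach is approached as far as the arm can. A call is refused whole if a number of a shift passes 0.05 or a number of a turn 0.15, either way. A call with a gripper value outside its range is refused whole. The fingers move at their own pace and stop on an object; FORCE is the grip in N (left out, the last holds). Time passes only in rows, so rows that do not move let the fingers close. It gives the time, the measured TCP pose, the force, the opening and the grip force at its end, in the units of the state.
- robot.state(): the state, without advancing time (a new reading comes with each control period).
- eyes.grab_frame(name): name is "side" or "top" or "wrist"; returns a dict with "pixels" (400x640x3 uint8, red, green, blue), "intrinsics" (3x3 intrinsics, pixels), "world_from_camera" (4x4, takes a point from camera to world coordinates). Camera axes: x right, y down, z forward; pixel columns grow to the right and rows downward; lengths in mm; the calibration is good to about 2 mm. A picture is of the moment at which its call begins. There is no depth.
- robot.sign_off(): hands the job in; it is judged then, once.
Trained networks look in the newest picture that a camera, given by its name, has taken for a name from the list of things; names that differ only in an ending like _2 or _b are one class to them, and where a whole thing is asked for, a point or a joint stands for the part that bears it (a point fixed in the world has none). Each returns a list of dicts, best first, with "score" (0 to 1); they miss things now and then, are a little off and sometimes report something else, mostly with a low value. They report only what shows in the picture. A call takes as long as a camera call.
- models.search_frame(camera, target): "at" ([x, y, z] in mm, in world coordinates, good to about 4 mm: the middle of the surface that is visible of it).
The state is a dict: "t": time; "joint_pos": joint angles; "dq": joint speeds; "effort": joint torques, N m; "tool_pos": TCP position; "eef_rot": TCP orientation; "ft_force": force on the tool from outside, world axes, zero at the start; "ft_torque": the same for the moment, N m; "grip_width": opening from 0.0 (shut) to 1.0 (fully open); "grasp_force": force on a finger pad.
Only numpy, scipy, OpenCV 4.12 (cv2) and the standard library are available. Lean on these libraries where they do the work, as an engineer would, in place of code of your own. Each camera call takes 0.05 s, during which the arm holds its last target. There are 200 camera calls.

## Working session

There is one attempt and no reset: what is moved stays moved. The work goes in short steps, Python scripts to look and compute and a shell command to move; the robot and the scene stay as the last step left them, time stands still between calls to the robot, and variables do not carry over. Pictures are saved under pics/ and viewed, at most 11 in all, crops included, and the job is handed in when it is done.

```bash
mkdir -p pics; ls
python3 - <<'E'
from station import robot, eyes, models
import cv2
s=robot.state();print(s)
for c in ("top","side"):
    f=eyes.grab_frame(c);cv2.imwrite(f"pics/{c}0.png",f["pixels"][:,:,::-1])
    print(c,f["intrinsics"].tolist(),f["world_from_camera"].round(3).tolist())
    for n in ("board","board_tab","stand","rack","spare","lever_left","lever_right"):
        print(n,[(round(d["score"],2),[round(float(x)) for x in d["at"]]) for d in models.search_frame(c,n)[:3]])
E
```

```text
pics
{'t': 0.0, 'joint_pos': array([-1.21699401e+00,  2.13348803e-01, -3.50909631e-02,  1.32352372e+00,
        1.56290977e-05,  1.57080325e+00]), 'dq': array([ 0.00074852, -0.00059816,  0.00107423, -0.00152483,  0.00015781,
        0.00026486]), 'effort': array([ 4.29562824e-04, -6.86163855e+01,  4.87118447e+01,  1.75886520e-02,
        6.70581176e-05, -3.70378160e-06]), 'tool_pos': array([ 173.11933251, -468.70855812,  252.80719221]), 'eef_rot': array([-3.14042549e+00, -1.56210102e-05,  3.53795375e-01]), 'ft_force': array([-0.5049287 , -0.16165229, -0.06862574]), 'ft_torque': array([-0.03109445, -0.03408323, -0.01146773]), 'grasp_force': 0.0, 'grip_width': 1.003200493247404}
top [[366.03962112127266, 0.0, 315.4558829529744], [0.0, 366.03962112127266, 204.36856582382248], [0.0, 0.0, 1.0]] [[-0.078, -0.977, 0.199, 317.844], [-0.997, 0.077, -0.011, 239.147], [-0.005, -0.199, -0.98, 908.699], [0.0, 0.0, 0.0, 1.0]]
board [(0.78, [445, 333, 102])]
board_tab [(0.74, [444, 332, 106])]
stand [(0.96, [572, 47, 12]), (0.23, [483, 327, 6])]
rack [(0.81, [481, 327, 5])]
spare [(0.77, [517, 334, 101])]
lever_left [(0.49, [445, 412, 124])]
lever_right [(0.68, [448, 246, 123])]
side [[399.9563328674617, 0.0, 320.2196726285101], [0.0, 399.9563328674617, 197.43960242648816], [0.0, 0.0, 1.0]] [[-0.995, -0.052, 0.082, 449.718], [-0.096, 0.635, -0.766, 881.062], [-0.012, -0.771, -0.637, 636.009], [0.0, 0.0, 0.0, 1.0]]
board [(0.97, [444, 352, 105])]
board_tab [(0.62, [569, 66, 16])]
stand [(0.9, [574, 68, 14])]
rack [(0.59, [483, 343, 23])]
spare [(0.94, [514, 340, 102])]
lever_left [(0.17, [510, 342, 99])]
lever_right []
```

View pics/top0.png

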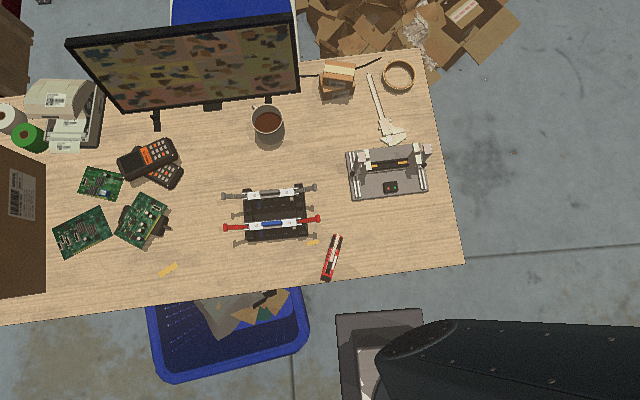

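View pics/side0.png

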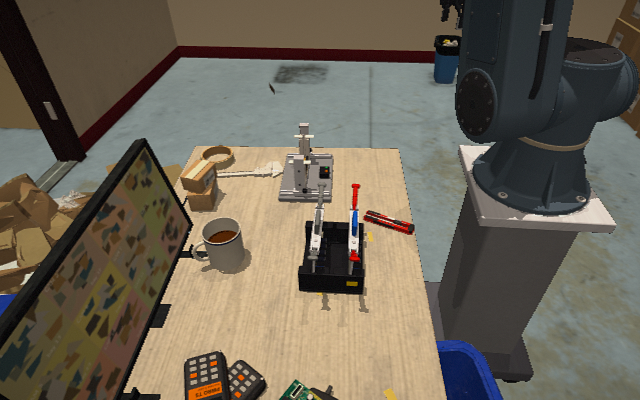

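The top view shows the blue tab at (272,224), the red lever ends at (226,228) and (318,219), and the stand around (388,172). The side view confirms this, with the red and blue board on the robot side of the rack. Next I'll look at the stand from above with the wrist camera.

```bash
python3 -m pendant '[[0.027,0.037,0.007,0,0,0.087,0.0854],[0.027,0.037,0.007,0,0,0.087,0.0854],[0.027,0.037,0.007,0,0,0.087,0.0854],[0.027,0.037,0.007,0,0,0.087,0.0854],[0.027,0.037,0.007,0,0,0.087,0.0854],[0.027,0.037,0.007,0,0,0.087,0.0854],[0.027,0.037,0.007,0,0,0.087,0.0854]]' && python3 -m pendant '[[0.027,0.037,0.007,0,0,0.087,0.0854],[0.027,0.037,0.007,0,0,0.087,0.0854],[0.027,0.037,0.007,0,0,0.087,0.0854],[0.027,0.037,0.007,0,0,0.087,0.0854],[0.027,0.037,0.007,0,0,0.087,0.0854],[0.027,0.037,0.007,0,0,0.087,0.0854],[0.027,0.037,0.007,0,0,0.087,0.0854],[0,0,0,0,0,0,0.0854],[0,0,0,0,0,0,0.0854]]'
python3 - <<'E'
from station import robot, eyes, models
import cv2
f=eyes.grab_frame("wrist");cv2.imwrite("pics/w1.png",f["pixels"][:,:,::-1])
print(f["intrinsics"].tolist(),f["world_from_camera"].round(3).tolist())
print(robot.state()["eef_rot"],[(d["score"],d["at"]) for d in models.search_frame("wrist","stand")])
E
```

```text
t: 1.5
tool_pos: [362.9, -208.4, 302.8]
eef_rot: [3.141, -0.0, 0.966]
ft_force: [0.8, -1.5, 0.2]
grip_width: 0.997
grasp_force: 0.0
t: 2.4
tool_pos: [551.5, 49.7, 350.7]
eef_rot: [-3.141, 0.0, 1.573]
ft_force: [0.5, -0.3, 0.3]
grip_width: 0.999
grasp_force: 0.0
[[318.62615310413844, 0.0, 317.70096398851916], [0.0, 318.62615310413844, 202.423232367397], [0.0, 0.0, 1.0]] [[1.0, 0.002, -0.0, 551.42], [0.002, -0.945, -0.327, 133.255], [-0.001, 0.327, -0.945, 470.898], [0.0, 0.0, 0.0, 1.0]]
[-3.14101124e+00  2.38099993e-04  1.57154979e+00] [(0.9, [579.0, 48.8, 11.1])]
```

View pics/w1.png

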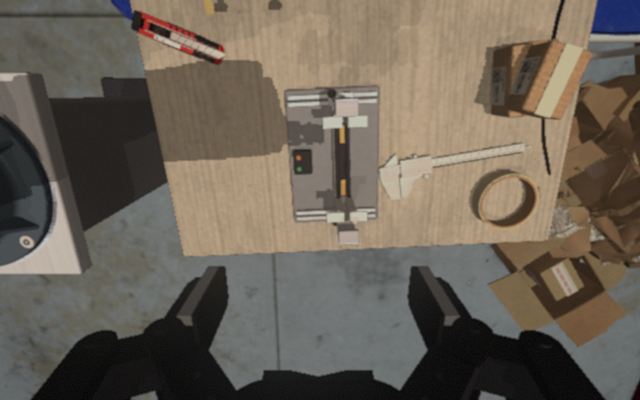

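The wrist view shows the stand base with corners near (285,90), (379,86), (378,221) and (294,223), and the guide lips at (346,122) and (347,217). I'll enlarge the crop to find the slots.

Run:
```python
import cv2
im=cv2.imread("pics/w1.png")[75:255,275:395]
cv2.imwrite("pics/w1c.png",cv2.resize(im,None,fx=3.3,fy=3.3,interpolation=cv2.INTER_CUBIC))
```

```text
(no output)
```

View pics/w1c.png

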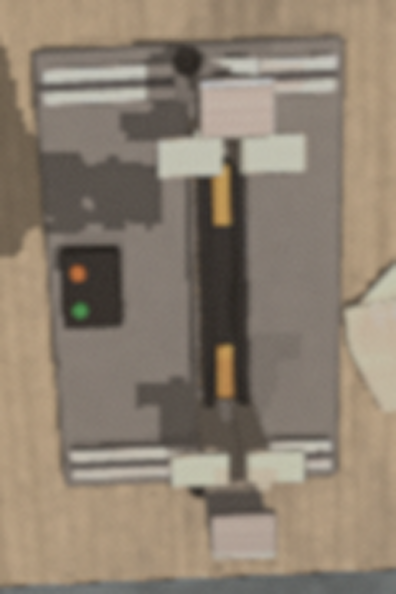

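Both slots are visible: the upper one at pixel (345.6,122) and the lower at (346.8,216.8). I'll compute the positions.

```bash
cat > h.py <<'E'
import numpy as np
def ray(K,T,uv,z):
    K,T=np.array(K),np.array(T)
    d=T[:3,:3]@np.linalg.solve(K,[uv[0],uv[1],1.]);o=T[:3,3]
    return (o+d*(z-o[2])/d[2]).round(1)
Kw=[[318.626,0,317.70],[0,318.626,202.42],[0,0,1]]
Kt=[[366.04,0,315.456],[0,366.04,204.369],[0,0,1]]
Tt=[[-0.078,-0.977,0.199,317.844],[-0.997,0.077,-0.011,239.147],[-0.005,-0.199,-0.98,908.699]]
E
python3 - <<'E'
from h import *
from station import eyes
f=eyes.grab_frame("wrist");T=f["world_from_camera"];print(T.round(4).tolist())
c=lambda x,y:(275+x/3.3,75+y/3.3)
for n,p,z in [("s+",(233,155),94),("s-",(237,468),94),("g+l",(159,160),94),("g+r",(305,155),94),("g-l",(171,470),94),("g-r",(305,467),94),("b",(35,48),12),("b",(342,38),12),("b",(337,470),12),("b",(68,483),12),("hook+",(237,107),119),("hook-",(243,536),119)]:
    print(n,ray(Kw,T,c(*p),z))
for p in [(226,228),(318,219)]: print(ray(Kt,Tt,p,128))
print(ray(Kt,Tt,(272,223),131))
E
```

```text
[[1.0, -0.0002, -0.0006, 550.8368], [-0.0004, -0.9452, -0.3266, 131.9176], [-0.0005, 0.3266, -0.9452, 471.4457], [0.0, 0.0, 0.0, 1.0]]
s+ [582.8  99.6  94. ]
s- [587.6 -17.9  94. ]
g+l [556.9  97.9  94. ]
g+r [607.9  99.6  94. ]
g-l [562.2 -18.7  94. ]
g-r [613.9 -17.5  94. ]
b [507.  135.5  12. ]
b [633.2 139.3  12. ]
b [642.7 -51.5  12. ]
b [516.1 -58.   12. ]
hook+ [581.5 116.8 119. ]
hook- [588.2 -34.9 119. ]
[439.9 426.2 128. ]
[443.8 227.4 128. ]
[442.4 326.6 131. ]
```

```bash
python3 -m pendant '[[-0.0155,0.0395,-0.007,0,0,0.003,0.0854],[-0.0155,0.0395,-0.007,0,0,0.003,0.0854],[-0.0155,0.0395,-0.007,0,0,0.003,0.0854],[-0.0155,0.0395,-0.007,0,0,0.003,0.0854],[-0.0155,0.0395,-0.007,0,0,0.003,0.0854],[-0.0155,0.0395,-0.007,0,0,0.003,0.0854],[-0.0155,0.0395,-0.007,0,0,0.003,0.0854],[0,0,0,0,0,0,0.0854],[0,0,0,0,0,0,0.0854]]'
python3 - <<'E'
from station import robot, eyes, models
import cv2
f=eyes.grab_frame("wrist");im=f["pixels"][:,:,::-1]
print(f["world_from_camera"].round(4).tolist(),robot.state()["tool_pos"],robot.state()["eef_rot"])
cv2.imwrite("pics/w2.png",cv2.resize(im[10:270,190:450],None,fx=2.3,fy=2.3,interpolation=cv2.INTER_CUBIC))
E
```

```text
t: 3.45
tool_pos: [442.3, 325.1, 302.4]
eef_rot: [3.142, 0.0, 1.593]
ft_force: [-0.4, 0.0, 1.0]
grip_width: 0.997
grasp_force: 0.0
[[0.9998, 0.0209, 0.007, 440.4193], [0.022, -0.9449, -0.3265, 408.6195], [-0.0002, 0.3266, -0.9452, 422.599], [0.0, 0.0, 0.0, 1.0]] [442.8269445  324.53651095 302.65931377] [3.14119889e+00 4.51326290e-05 1.59197391e+00]
```

View pics/w2.png

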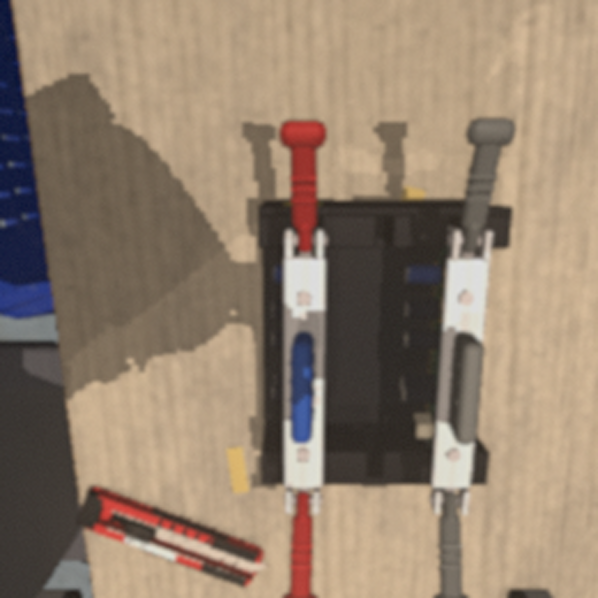

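The blue tab's top edge runs from crop (302,336) to (302,438), the far red lever end is at (303,132), and the spare is at right.

Run:
```python
from h import *
T=[[0.9998,0.0209,0.007,440.4193],[0.022,-0.9449,-0.3265,408.6195],[-0.0002,0.3266,-0.9452,422.599]]
for p,z in [((302,337),131),((302,439),131),((303,132),128),((304,258),103),((304,490),103),((286,373),103),((326,373),103),((466,340),131),((466,440),131)]:
    print(p,ray(Kw,T,(190+p[0]/2.3,10+p[1]/2.3),z))
```

```text
(302, 337) [444.9 352.7 131. ]
(302, 439) [446.  309.6 131. ]
(303, 132) [443.4 428.8 128. ]
(304, 258) [445.3 381.2 103. ]
(304, 490) [448.2 274.6 103. ]
(286, 373) [438.6 331.  103. ]
(326, 373) [456.5 331.4 103. ]
(466, 340) [510.8 353.  131. ]
(466, 440) [515.  310.6 131. ]
```

```bash
python3 -m pendant '[[0.0027,0.0065,-0.025,0,0,0.005,0.05],[0,0,-0.04,0,0,0,0.05],[0,0,-0.04,0,0,0,0.05],[0,0,-0.035,0,0,0,0.05],[0,0,-0.025,0,0,0,0.05],[0,0,-0.0085,0,0,0,0.05],[0,0,0,0,0,0,0.05],[0,0,0,0,0,0,0.05]]'; python3 -m pendant '[[0,0,0,0,0,0,0.0],[0,0,0,0,0,0,0.0],[0,0,0,0,0,0,0.0],[0,0,0,0,0,0,0.0],[0,0,0,0,0,0,0.0],[0,0,0,0,0,0,0.0]]' 60
```

```text
t: 4.3
tool_pos: [446.4, 331.8, 130.3]
eef_rot: [3.14, -0.001, 1.597]
ft_force: [0.2, 1.1, 0.9]
grip_width: 0.59
grasp_force: 0.0
t: 4.9
tool_pos: [446.8, 332.3, 129.7]
eef_rot: [3.139, -0.001, 1.597]
ft_force: [6.7, -0.6, 2.4]
grip_width: 0.091
grasp_force: 58.5
```

```bash
python3 -m pendant '[[0,0,0.01,0,0,0,0.0],[0,0,0.02,0,0,0,0.0],[0,0,0.03,0,0,0,0.0],[0,0,0.03,0,0,0,0.0],[0,0,0.03,0,0,0,0.0],[0,0,0.03,0,0,0,0.0],[0,0,0,0,0,0,0],[0,0,0,0,0,0,0]]'
python3 - <<'E'
from station import robot, eyes
import cv2, numpy as np
s=robot.state();print(s["tool_pos"],s["ft_force"],s["ft_torque"],s["eef_rot"])
a=eyes.grab_frame("wrist");b=eyes.grab_frame("top")
print(a["world_from_camera"].round(4).tolist())
A=a["pixels"][:,:,::-1];B=cv2.resize(b["pixels"][120:280,190:350,::-1],None,fx=2.5,fy=2.5,interpolation=cv2.INTER_CUBIC)
cv2.imwrite("pics/w3.png",np.hstack([cv2.resize(A[0:400,220:420],None,fx=1,fy=1),B]))
E
```

```text
t: 5.7
tool_pos: [445.5, 332.1, 278.6]
eef_rot: [3.141, -0.0, 1.598]
ft_force: [-0.4, -0.9, -3.4]
grip_width: 0.091
grasp_force: 59.2
[445.52927154 332.13020657 278.6178022 ] [-0.44322697 -0.92431624 -3.40220041] [ 0.01675228  0.04014507 -0.00063461] [ 3.14128913e+00 -2.48925934e-04  1.59791321e+00]
[[0.9996, 0.0253, 0.0088, 443.1561], [0.0268, -0.945, -0.326, 415.5689], [0.0, 0.3261, -0.9453, 398.8513], [0.0, 0.0, 0.0, 1.0]]
```

View pics/w3.png

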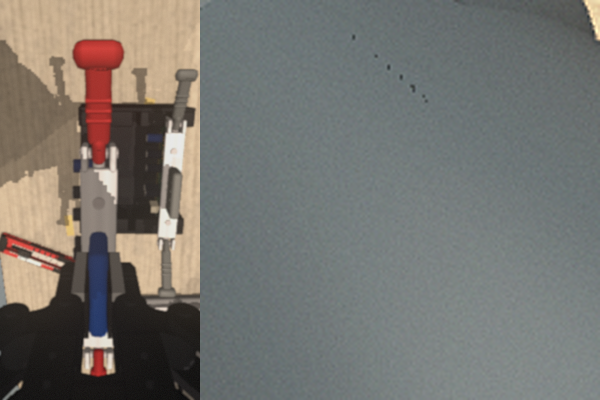

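Run:
```python
from h import *
T=[[0.9996,0.0253,0.0088,443.1561],[0.0268,-0.945,-0.326,415.5689],[0,0.3261,-0.9453,398.8513]]
for p,z in [((98,235),280),((98,337),280),((98,55),277),((99,40),277),((99,70),277),((98,168),252),((98,344),252),((98,355),252),((82,152),252),((82,362),252)]:
    print(p,ray(Kw,T,(220+p[0],p[1]),z))
```

```text
(98, 235) [444.8 360.5 280. ]
(98, 337) [446.2 308.9 280. ]
(98, 55) [442.9 427.9 277. ]
(99, 40) [443.2 432.7 277. ]
(99, 70) [443.4 423.1 277. ]
(98, 168) [444.2 382.  252. ]
(98, 344) [447.  278.7 252. ]
(98, 355) [447.2 270.7 252. ]
(82, 152) [436.6 389.4 252. ]
(82, 362) [437.9 265.2 252. ]
```

```bash
python3 -m pendant '[[0.0155,-0.0318,0,0,0,0.002,0],[0.0155,-0.0318,0,0,0,0.002,0],[0.0155,-0.0318,0,0,0,0.002,0],[0.0155,-0.0318,0,0,0,0.002,0],[0.0155,-0.0318,0,0,0,0.002,0],[0.0155,-0.0318,0,0,0,0.002,0],[0.0155,-0.0318,0,0,0,0.002,0],[0.0155,-0.0318,-0.01,0,0,0.002,0],[0.0155,-0.032,-0.02,0,0,0.001,0],[0,0,0,0,0,0,0]]'
python3 -m pendant '[[0,0,0,0,0,0,0],[0,0,0,0,0,0,0],[0,0,0,0,0,0,0],[0,0,0,0,0,0,0]]'
python3 - <<'E'
from station import robot, eyes
import cv2, numpy as np
s=robot.state();print(s["tool_pos"],s["ft_force"],s["ft_torque"],s["eef_rot"])
a=eyes.grab_frame("side");b=eyes.grab_frame("top");c=eyes.grab_frame("wrist")
A=cv2.resize(a["pixels"][80:220,250:390,::-1],(400,400),interpolation=cv2.INTER_CUBIC)
B=cv2.resize(b["pixels"][100:240,320:460,::-1],(400,400),interpolation=cv2.INTER_CUBIC)
cv2.imwrite("pics/w4.png",np.hstack([A,B]))
cv2.imwrite("pics/w4w.png",c["pixels"][:,:,::-1]);print(c["world_from_camera"].round(4).tolist())
E
```

```text
t: 6.8
tool_pos: [584.6, 41.9, 244.6]
eef_rot: [-3.136, 0.001, 1.611]
ft_force: [-0.4, 0.9, -3.5]
grip_width: 0.089
grasp_force: 59.1
t: 7.2
tool_pos: [584.8, 46.4, 249.2]
eef_rot: [3.141, -0.0, 1.616]
ft_force: [-0.1, 0.2, -3.1]
grip_width: 0.092
grasp_force: 59.1
[584.81963355  46.35802609 249.15076449] [-0.08867368  0.194055   -3.10528721] [-0.04230206  0.100165    0.02715319] [ 3.14106131e+00 -5.78214429e-05  1.61595329e+00]
[[0.999, 0.042, 0.0147, 581.0072], [0.0445, -0.9443, -0.326, 129.5273], [0.0002, 0.3263, -0.9453, 369.2765], [0.0, 0.0, 0.0, 1.0]]
```

View pics/w4.png

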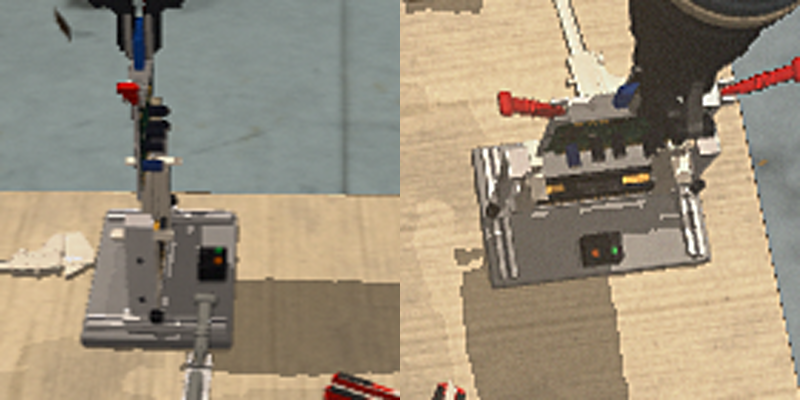

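The side view (left half) shows the board upright above the slot. The top view (right half) shows the left lever end at px (356,136) and the right end near (459,125). I'll make one combined crop to check y centring against the guides.

Run:
```python
from station import eyes
import cv2, numpy as np
b=eyes.grab_frame("top")
R=b["pixels"].astype(int);m=(R[...,0]>120)&(R[...,1]<70)&(R[...,2]<70)
ys,xs=np.nonzero(m[100:170,330:480]);print(xs.min()+330,xs.max()+330)
for x in list(range(354,376,2))+list(range(438,466,2)):
    c=np.nonzero(m[100:170,x])[0]
    if len(c):print(x,c.min()+100,c.max()+100,end='; ')
A=cv2.resize(cv2.imread("pics/top0.png")[135:215,335:440],None,fx=3.7,fy=3.7,interpolation=cv2.INTER_CUBIC)
W=cv2.resize(cv2.imread("pics/w4w.png")[0:400,220:420],(200,400))
W2=cv2.resize(cv2.imread("pics/w4w.png")[40:240,260:360],None,fx=2.0,fy=2.0,interpolation=cv2.INTER_CUBIC)
A=cv2.copyMakeBorder(A,0,400-A.shape[0],0,0,cv2.BORDER_CONSTANT)
cv2.imwrite("pics/w5.png",np.hstack([A,W,W2]))
```

```text
355 462
356 132 139; 358 133 139; 360 134 138; 362 135 138; 364 135 138; 366 135 138; 368 136 138; 370 136 137; 372 137 138; 374 137 137; 438 129 131; 440 128 132; 442 128 131; 444 127 130; 446 126 129; 448 126 129; 450 125 128; 452 124 128; 454 124 127; 456 123 127; 458 121 126; 460 120 128; 462 125 126;
```

View pics/w5.png

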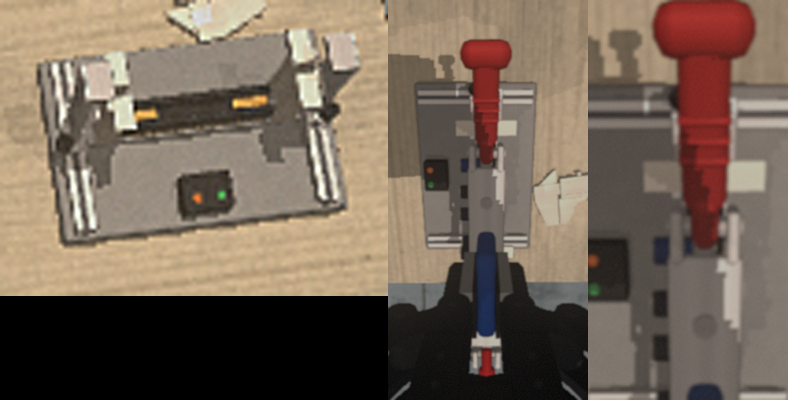

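The left crop shows the guides at px (368,159.6) and (417.3,153.5). The wrist crop shows the far guide lip centred at px (318,128), in line with the lever.

Run:
```python
from h import *
T=[[0.999,0.042,0.0147,581.0072],[0.0445,-0.9443,-0.326,129.5273],[0.0002,0.3263,-0.9453,369.2765]]
for n,p in [("g+",(368,159.6)),("g-",(417.3,153.5))]: print(n,ray(Kt,Tt,p,94))
for n,p in [("h+",(361.2,156.6)),("h-",(427.4,148.8))]: print(n,ray(Kt,Tt,p,119))
for n,p in [("L+",(357,135.7)),("L-",(460,124.3))]: print(n,ray(Kt,Tt,p,247.5))
print("wrist g+",ray(Kw,T,(318,128),94),"gl",ray(Kw,T,(288,128),94),"gr",ray(Kw,T,(348,128),94))
print("tip",ray(Kw,T,(318,55),247.5),"bar",ray(Kw,T,(318,168),222.5),"bar-",ray(Kw,T,(318,344),222.5))
```

```text
g+ [579.6  99.8  94. ]
g- [585.3 -16.3  94. ]
h+ [579.9 118.7 119. ]
h- [586.4 -32.8 119. ]
L+ [579.6 142.  247.5]
L- [586.9 -57.9 247.5]
wrist g+ [582.6 101.1  94. ] gl [557.2 100.   94. ] gr [607.9 102.3  94. ]
tip [580.6 141.9 247.5] bar [582.7  96.  222.5] bar- [587.3  -7.2 222.5]
```

```bash
python3 -m pendant '[[0,0.0003,-0.008,0,0,0,0],[0,0,-0.009,0,0,0,0],[0,0,-0.008,0,0,0,0],[0,0,-0.004,0,0,0,0],[0,0,0,0,0,0,0],[0,0,0,0,0,0,0],[0,0,0,0,0,0,0]]'
python3 -m pendant '[[0,0,-0.0015,0,0,0,0],[0,0,-0.0015,0,0,0,0],[0,0,-0.0015,0,0,0,0],[0,0,0,0,0,0,0],[0,0,0,0,0,0,0]]'
python3 -m pendant '[[0,0,-0.0015,0,0,0,0],[0,0,-0.0015,0,0,0,0],[0,0,0,0,0,0,0],[0,0,0,0,0,0,0]]'
```

```text
t: 8.1
tool_pos: [585.1, 45.9, 220.1]
eef_rot: [3.141, -0.0, 1.615]
ft_force: [0.8, -0.1, -3.0]
grip_width: 0.092
grasp_force: 59.1
t: 8.6
tool_pos: [584.9, 45.9, 215.3]
eef_rot: [-3.141, -0.0, 1.615]
ft_force: [-1.4, 0.1, -2.9]
grip_width: 0.089
grasp_force: 59.1
t: 9.0
tool_pos: [584.9, 45.9, 212.3]
eef_rot: [-3.142, 0.0, 1.615]
ft_force: [0.6, 0.1, -3.2]
grip_width: 0.093
grasp_force: 59.1
```

```bash
python3 -m pendant '[[0,0,-0.0015,0,0,0,0],[0,0,-0.0015,0,0,0,0],[0,0,0,0,0,0,0],[0,0,0,0,0,0,0]]'
python3 -m pendant '[[0,0,-0.0015,0,0,0,0],[0,0,-0.0015,0,0,0,0],[0,0,0,0,0,0,0],[0,0,0,0,0,0,0]]'
```

```text
t: 9.4
tool_pos: [584.9, 45.9, 209.3]
eef_rot: [-3.142, -0.0, 1.615]
ft_force: [-0.4, -0.1, -4.2]
grip_width: 0.091
grasp_force: 59.1
t: 9.8
tool_pos: [584.9, 45.9, 206.2]
eef_rot: [-3.141, 0.0, 1.615]
ft_force: [0.4, -0.2, -3.5]
grip_width: 0.09
grasp_force: 59.1
```

```bash
python3 -m pendant '[[0,0,-0.003,0,0,0,0],[0,0,-0.004,0,0,0,0],[0,0,-0.004,0,0,0,0],[0,0,-0.004,0,0,0,0],[0,0,0,0,0,0,0],[0,0,0,0,0,0,0]]'
python3 -m pendant '[[0,0,-0.004,0,0,0,0],[0,0,-0.005,0,0,0,0],[0,0,-0.005,0,0,0,0],[0,0,-0.004,0,0,0,0],[0,0,0,0,0,0,0],[0,0,0,0,0,0,0]]'
```

```text
t: 10.4
tool_pos: [584.9, 45.9, 191.2]
eef_rot: [-3.141, -0.0, 1.615]
ft_force: [1.1, -0.9, -3.4]
grip_width: 0.091
grasp_force: 59.1
t: 11.0
tool_pos: [584.9, 45.9, 173.2]
eef_rot: [-3.141, 0.0, 1.615]
ft_force: [0.4, 0.6, -3.1]
grip_width: 0.091
grasp_force: 59.1
```

```bash
python3 -m pendant '[[0,0,-0.004,0,0,0,0],[0,0,-0.004,0,0,0,0],[0,0,-0.004,0,0,0,0],[0,0,-0.002,0,0,0,0],[0,0,0,0,0,0,0],[0,0,0,0,0,0,0]]'
python3 -m pendant '[[0,0,-0.001,0,0,0,0],[0,0,-0.001,0,0,0,0],[0,0,0,0,0,0,0],[0,0,0,0,0,0,0]]'
python3 -m pendant '[[0,0,-0.0008,0,0,0,0],[0,0,0,0,0,0,0],[0,0,0,0,0,0,0]]'
python3 -m pendant '[[0,0,-0.0007,0,0,0,0],[0,0,0,0,0,0,0],[0,0,0,0,0,0,0]]'
```

```text
t: 11.6
tool_pos: [584.9, 45.9, 159.3]
eef_rot: [3.142, -0.0, 1.615]
ft_force: [0.2, -1.0, -2.2]
grip_width: 0.09
grasp_force: 59.1
t: 12.0
tool_pos: [584.9, 45.9, 157.3]
eef_rot: [3.142, -0.0, 1.615]
ft_force: [-0.1, 0.0, -4.2]
grip_width: 0.092
grasp_force: 59.1
t: 12.3
tool_pos: [584.9, 45.9, 156.5]
eef_rot: [-3.142, 0.0, 1.615]
ft_force: [-0.2, 0.7, -3.0]
grip_width: 0.092
grasp_force: 59.1
t: 12.6
tool_pos: [584.9, 45.9, 155.8]
eef_rot: [-3.142, 0.0, 1.615]
ft_force: [0.9, 0.7, -2.9]
grip_width: 0.091
grasp_force: 59.1
```

```bash
for i in 1; do python3 -m pendant '[[0,0,-0.0007,0,0,0,0],[0,0,0,0,0,0,0],[0,0,0,0,0,0,0]]'
python3 -m pendant '[[0,0,-0.0006,0,0,0,0],[0,0,0,0,0,0,0],[0,0,0,0,0,0,0]]'
python3 -m pendant '[[0,0,-0.0005,0,0,0,0],[0,0,0,0,0,0,0],[0,0,0,0,0,0,0]]'; done | grep -E 'pos|ft'
```

```text
tool_pos: [584.9, 45.9, 155.1]
ft_force: [-0.5, 0.1, -2.9]
tool_pos: [584.9, 45.9, 154.5]
ft_force: [-0.2, -1.3, -2.7]
tool_pos: [585.0, 45.9, 154.1]
ft_force: [-0.3, 0.2, -0.9]
```

```bash
python3 -m pendant '[[0,0,-0.0003,0,0,0,0],[0,0,0,0,0,0,0],[0,0,0,0,0,0,0],[0,0,0,0,0,0,0]]' | grep -E 'pos|ft'
```

```text
tool_pos: [585.0, 45.9, 153.8]
ft_force: [0.1, 0.1, 1.5]
```

```bash
python3 -m pendant '[[0,0,0,0,0,0,0.03],[0,0,0,0,0,0,0.03],[0,0,0,0,0,0,0.03],[0,0,0,0,0,0,0.03],[0,0,0.005,0,0,0,0.03],[0,0,0.025,0,0,0,0.03],[0,0,0.04,0,0,0,0],[0,0,0,0,0,0,0],[0,0,0,0,0,0,0]]'
python3 - <<'E'
from station import robot,eyes
import cv2,numpy as np
print(robot.tip_extent)
a=eyes.grab_frame("side");c=eyes.grab_frame("wrist");b=eyes.grab_frame("top")
A=cv2.resize(a["pixels"][80:220,250:390,::-1],(400,400),interpolation=cv2.INTER_CUBIC)
B=cv2.resize(c["pixels"][:,220:420,::-1],(200,400))
cv2.imwrite("pics/w6.png",np.hstack([A,B]));print(c["world_from_camera"].round(4).tolist())
E
```

```text
t: 14.8
tool_pos: [585.5, 45.9, 224.7]
eef_rot: [3.139, -0.0, 1.615]
ft_force: [-0.1, -0.2, -0.9]
grip_width: -0.0
grasp_force: 0.0
22.0
[[0.999, 0.0413, 0.0142, 581.179], [0.0437, -0.9443, -0.3261, 129.3033], [-0.0001, 0.3264, -0.9452, 343.8365], [0.0, 0.0, 0.0, 1.0]]
```

View pics/w6.png

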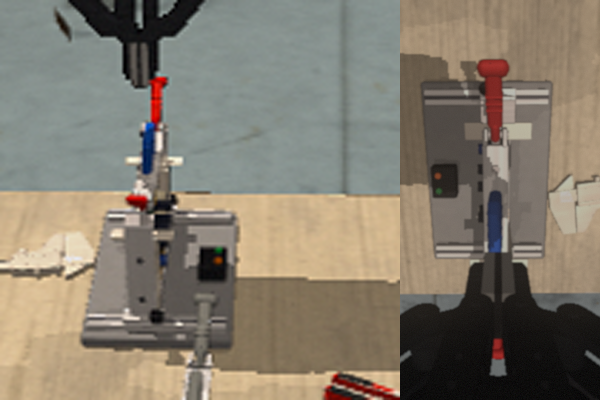

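The side view shows the board down in the guides with both levers open. The wrist view shows the left lever end at px (313,68). Computing its position:

```bash
python3 - <<'E'
from h import *
T=[[0.999,0.0413,0.0142,581.179],[0.0437,-0.9443,-0.3261,129.3033],[-0.0001,0.3264,-0.9452,343.8365]]
for p,z in [((493,68),152),((493,60),152),((490,130),94),((496,148),127),((497,258),127),((494,194),155),((495,252),155)]: print(p,ray(Kw,T,(p[0]-180,p[1]),z))
E
python3 -m pendant '[[-0.0004,0.04,0,0,0,0,0],[-0.002,0.04,0,0,0,0,0],[-0.002,0.04,0,0,0,0,0],[0,0,-0.03,0,0,0,0],[0,0,-0.023,0,0,0,0],[0,0,0,0,0,0,0],[0,0,0,0,0,0,0]]'
```

```text
(493, 68) [578. 142. 152.]
(493, 60) [577.8 146.1 152. ]
(490, 130) [576.4 101.7  94. ]
(496, 148) [581.6  93.5 127. ]
(497, 258) [585.9   9.5 127. ]
(494, 194) [581.5  69.6 155. ]
(495, 252) [583.7  29.4 155. ]
t: 15.65
tool_pos: [580.2, 165.7, 170.7]
eef_rot: [-3.14, 0.0, 1.615]
ft_force: [-0.4, -0.2, 1.1]
grip_width: 0.002
grasp_force: 0.0
```

```bash
python3 -m pendant '[[0,-0.003,0,0,0,0,0],[0,-0.003,0,0,0,0,0],[0,0,0,0,0,0,0],[0,0,0,0,0,0,0]]'|grep -E "pos|ft"
python3 -m pendant '[[0,-0.002,0,0,0,0,0],[0,-0.002,0.0005,0,0,0,0],[0,0,0,0,0,0,0],[0,0,0,0,0,0,0]]'|grep -E "pos|ft"
python3 -m pendant '[[0,-0.002,0.001,0,0,0,0],[0,-0.002,0.001,0,0,0,0],[0,0,0,0,0,0,0],[0,0,0,0,0,0,0]]'|grep -E "pos|ft"
```

```text
tool_pos: [580.8, 159.7, 171.2]
ft_force: [-0.2, -0.2, 0.1]
tool_pos: [580.6, 156.0, 171.3]
ft_force: [-0.5, 1.9, 1.0]
tool_pos: [580.7, 152.3, 173.5]
ft_force: [-0.1, 5.5, 2.5]
```

```bash
python3 -m pendant '[[0,-0.003,0.004,0,0,0,0],[0.0003,-0.003,0.003,0,0,0,0],[0,-0.003,0.0025,0,0,0,0],[0.0003,-0.003,0.002,0,0,0,0],[0,-0.003,0.002,0,0,0,0],[0,-0.002,0.0005,0,0,0,0],[0,0,0,0,0,0,0],[0,0,0,0,0,0,0]]'|grep -E "pos|ft"
```

```text
tool_pos: [581.1, 134.7, 187.1]
ft_force: [-0.3, 1.4, 0.7]
```

```bash
python3 -m pendant '[[0,0.006,0.01,0,0,0,0],[0,0,0.03,0,0,0,0],[0.0018,-0.045,0,0,0,0,0],[0.0018,-0.045,0,0,0,0,0],[0.0018,-0.045,0,0,0,0,0],[0.0018,-0.045,0,0,0,0,0],[0.0022,-0.045,0,0,0,0,0],[0,-0.0017,-0.02,0,0,0,0],[0,0,-0.0365,0,0,0,0],[0,0,0,0,0,0,0]]'|grep -E "pos|ft"
python3 -m pendant '[[0,0.002,0,0,0,0,0],[0,0.002,0,0,0,0,0],[0,0.002,0,0,0,0,0],[0,0,0,0,0,0,0],[0,0,0,0,0,0,0]]'|grep -E "pos|ft"
python3 -m pendant '[[0,0.002,0,0,0,0,0],[0,0.002,0,0,0,0,0],[0,0,0,0,0,0,0],[0,0,0,0,0,0,0]]'|grep -E "pos|ft"
```

```text
tool_pos: [588.4, -85.7, 167.3]
ft_force: [-0.6, 0.5, -0.5]
tool_pos: [590.8, -79.6, 171.3]
ft_force: [-0.3, 0.0, -0.3]
tool_pos: [590.5, -75.8, 170.7]
ft_force: [-0.1, -0.6, 0.7]
```

```bash
python3 -m pendant '[[0,0.002,0.001,0,0,0,0],[0,0.002,0.001,0,0,0,0],[0,0,0,0,0,0,0],[0,0,0,0,0,0,0]]'|grep -E "pos|ft"
python3 -m pendant '[[0,0.003,0.004,0,0,0,0],[-0.0003,0.003,0.003,0,0,0,0],[0,0.003,0.0025,0,0,0,0],[-0.0003,0.003,0.002,0,0,0,0],[0,0.003,0.002,0,0,0,0],[0,0.0035,0.0005,0,0,0,0],[0,0,0,0,0,0,0],[0,0,0,0,0,0,0]]'|grep -E "pos|ft"
```

```text
tool_pos: [590.5, -71.8, 172.7]
ft_force: [-0.4, -0.6, 0.7]
tool_pos: [590.5, -53.4, 187.6]
ft_force: [0.7, -6.2, 8.9]
```

```bash
python3 -m pendant '[[0,0.0015,-0.001,0,0,0,0],[0,0.0015,0,0,0,0,0],[0,0,0,0,0,0,0],[0,0,0,0,0,0,0]]'|grep -E "pos|ft"
python3 - <<'E'
from station import eyes,robot
import cv2
c=eyes.grab_frame("wrist");b=eyes.grab_frame("top")
cv2.imwrite("pics/w7.png",c["pixels"][:,:,::-1]);print(c["world_from_camera"].round(4).tolist())
cv2.imwrite("pics/t7.png",b["pixels"][:,:,::-1])
import numpy as np
R=c["pixels"].astype(int);m=((R[...,0]>90)&(R[...,1]<60)&(R[...,2]<60)).astype(np.uint8)
n,l,st,ce=cv2.connectedComponentsWithStats(m)
print([(s.tolist()) for s in st[1:] if s[4]>30])
E
```

```text
tool_pos: [589.8, -50.0, 185.6]
ft_force: [-0.7, -1.8, -0.4]
[[0.999, 0.0418, 0.0137, 586.0824], [0.044, -0.9445, -0.3257, 33.3753], [-0.0007, 0.3259, -0.9454, 305.7787], [0.0, 0.0, 0.0, 1.0]]
[[305, 202, 19, 3, 44], [305, 208, 19, 3, 40], [304, 215, 20, 4, 54], [297, 242, 31, 12, 313]]
```

Run:
```python
import cv2,numpy as np
a=cv2.imread("pics/w7.png")[:,220:420];b=cv2.resize(cv2.imread("pics/t7.png")[110:200,340:470],None,fx=3,fy=3,interpolation=cv2.INTER_CUBIC)
b=cv2.copyMakeBorder(b,0,400-b.shape[0],0,0,cv2.BORDER_CONSTANT)
cv2.imwrite("pics/w7c.png",np.hstack([a,b]))
```

```text
(no output)
```

View pics/w7c.png

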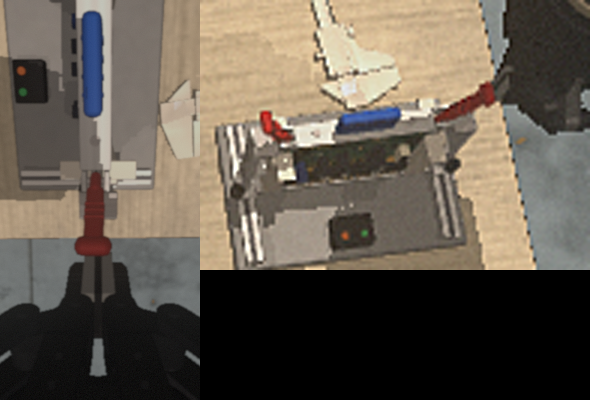

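The left lever is clearly raised, with its end at top px (362,149). The right one still leans out, at top px (435.7,141.7) and wrist px (313,245). I'll fit both angles.

```bash
cat >> h.py <<'E'
def proj(K,T,p):
    K,T=np.array(K),np.array(T);q=K@(T[:3,:3].T@(np.array(p,float)-T[:3,3]));return q[:2]/q[2]
def ball(side,q,zb=34.,c=(585.0,41.2),yaw=0.0446):
    th=np.radians(34)+q;y=side*(60+50*np.cos(th));z=zb+90+50*np.sin(th)
    return [c[0]-np.sin(yaw)*y,c[1]+np.cos(yaw)*y,z]
E
python3 - <<'E'
from h import *
T=[[0.999,0.0418,0.0137,586.0824],[0.044,-0.9445,-0.3257,33.3753],[-0.0007,0.3259,-0.9454,305.7787]]
for q in np.arange(0,1.15,.1):
    print(round(q,1),np.round(ball(-1,q),0),"R wrist",proj(Kw,T,ball(-1,q)).round(),"top",proj(Kt,Tt,ball(-1,q)).round(),"L top",proj(Kt,Tt,ball(1,q)).round())
E
```

```text
0.0 [590. -60. 152.] R wrist [317. 272.] top [444. 141.] L top [352. 152.]
0.1 [589. -57. 156.] R wrist [317. 271.] top [443. 141.] L top [354. 151.]
0.2 [589. -54. 160.] R wrist [317. 269.] top [442. 140.] L top [355. 151.]
0.3 [589. -50. 163.] R wrist [317. 266.] top [441. 140.] L top [357. 150.]
0.4 [589. -46. 166.] R wrist [317. 262.] top [440. 140.] L top [359. 149.]
0.5 [589. -42. 168.] R wrist [316. 257.] top [438. 139.] L top [361. 148.]
0.6 [588. -37. 170.] R wrist [316. 250.] top [436. 139.] L top [364. 148.]
0.7 [588. -32. 172.] R wrist [316. 243.] top [435. 139.] L top [366. 147.]
0.8 [588. -28. 173.] R wrist [316. 234.] top [432. 139.] L top [368. 147.]
0.9 [588. -23. 174.] R wrist [316. 225.] top [430. 139.] L top [371. 147.]
1.0 [588. -18. 174.] R wrist [316. 214.] top [428. 140.] L top [373. 146.]
1.1 [587. -13. 174.] R wrist [316. 203.] top [426. 140.] L top [375. 146.]
```

```bash
python3 -m pendant '[[0,0.001,0.001,0,0,0,0],[0,0.001,0.001,0,0,0,0],[0,0.001,0,0,0,0,0],[0,0,0,0,0,0,0],[0,0,0,0,0,0,0]]'|grep -E "pos|ft"
python3 -m pendant '[[0,0.001,0,0,0,0,0],[0,0.001,0,0,0,0,0],[0,0.001,0,0,0,0,0],[0,0.001,0,0,0,0,0],[0,0,0,0,0,0,0],[0,0,0,0,0,0,0]]'|grep -E "pos|ft"
```

```text
tool_pos: [590.0, -47.3, 187.7]
ft_force: [0.2, -1.3, 1.0]
tool_pos: [589.9, -43.3, 187.7]
ft_force: [0.4, -2.4, 1.1]
```

```bash
python3 -m pendant '[[0,0.001,-0.0005,0,0,0,0],[0,0.001,-0.0005,0,0,0,0],[0,0.001,0,0,0,0,0],[0,0,0,0,0,0,0],[0,0,0,0,0,0,0]]'|grep -E "pos|ft"
```

```text
tool_pos: [589.9, -40.3, 186.7]
ft_force: [-0.1, -3.6, 1.9]
```

```bash
python3 -m pendant '[[0,-0.006,0.01,0,0,0,0],[0,0,0.02,0,0,0,0],[-0.002,0.045,0,0,0,0,0],[-0.002,0.045,0,0,0,0,0],[-0.002,0.045,0,0,0,0,0],[-0.0025,0.045,0,0,0,0,0],[0,0.009,0,0,0,0,0],[0,0,-0.02,0,0,0,0],[0,0,-0.01,0,0,0,0],[0,0,0,0,0,0,0]]'|grep -E "pos|ft"
python3 -m pendant '[[0,-0.003,0,0,0,0,0],[0,-0.003,0,0,0,0,0],[0,-0.002,0,0,0,0,0],[0,-0.002,0,0,0,0,0],[0,0,0,0,0,0,0],[0,0,0,0,0,0,0]]'|grep -E "pos|ft"
python3 -m pendant '[[0,-0.0015,0,0,0,0,0],[0,-0.0015,0,0,0,0,0],[0,-0.0015,0,0,0,0,0],[0,0,0,0,0,0,0],[0,0,0,0,0,0,0]]'|grep -E "pos|ft"
```

```text
tool_pos: [580.7, 142.0, 185.6]
ft_force: [-0.6, -0.8, 0.9]
tool_pos: [581.5, 132.5, 186.8]
ft_force: [-0.1, 0.5, 0.2]
tool_pos: [581.4, 128.1, 186.7]
ft_force: [0.5, 3.6, 1.1]
```

```bash
python3 -m pendant '[[0,-0.0015,0,0,0,0,0],[0,-0.0015,0,0,0,0,0],[0,0,0,0,0,0,0],[0,0,0,0,0,0,0]]'|grep -E "pos|ft"
python3 -m pendant '[[0,-0.0015,0,0,0,0,0],[0,-0.0015,0,0,0,0,0],[0,0,0,0,0,0,0],[0,0,0,0,0,0,0]]'|grep -E "pos|ft"
python3 -m pendant '[[0,-0.0015,-0.0005,0,0,0,0],[0,-0.0015,-0.0005,0,0,0,0],[0,0,0,0,0,0,0],[0,0,0,0,0,0,0]]'|grep -E "pos|ft"
```

```text
tool_pos: [581.4, 125.2, 186.7]
ft_force: [-0.2, 4.6, 2.5]
tool_pos: [581.4, 122.3, 186.7]
ft_force: [-0.2, 5.3, 1.9]
tool_pos: [581.4, 119.3, 185.7]
ft_force: [0.2, 5.5, 1.1]
```

```bash
python3 -m pendant '[[0,-0.0015,-0.0005,0,0,0,0],[0,-0.0015,-0.0005,0,0,0,0],[0,0,0,0,0,0,0],[0,0,0,0,0,0,0]]'|grep -E "pos|ft"
python3 -m pendant '[[0,-0.0015,0,0,0,0,0],[0,-0.001,0,0,0,0,0],[0,0,0,0,0,0,0],[0,0,0,0,0,0,0]]'|grep -E "pos|ft"
```

```text
tool_pos: [581.4, 116.3, 184.7]
ft_force: [-0.3, 5.4, 1.8]
tool_pos: [581.3, 114.0, 184.4]
ft_force: [-0.1, 6.8, -0.6]
```

Now the right lever all the way, in small steps.

```bash
python3 -m pendant '[[0,0.006,0.01,0,0,0,0],[0,0,0.02,0,0,0,0],[0.002,-0.043,0,0,0,0,0],[0.002,-0.043,0,0,0,0,0],[0.002,-0.043,0,0,0,0,0],[0.0025,-0.042,0,0,0,0,0],[0,0,-0.02,0,0,0,0],[0,0,-0.011,0,0,0,0],[0,0,0,0,0,0,0]]'|grep -E "pos|ft"
python3 -m pendant '[[0,0.003,0,0,0,0,0],[0,0.003,0,0,0,0,0],[0,0.002,0,0,0,0,0],[0,0.002,0,0,0,0,0],[0,0,0,0,0,0,0],[0,0,0,0,0,0,0]]'|grep -E "pos|ft"
python3 -m pendant '[[0,0.0015,0,0,0,0,0],[0,0.0015,0,0,0,0,0],[0,0.0015,0,0,0,0,0],[0,0,0,0,0,0,0],[0,0,0,0,0,0,0]]'|grep -E "pos|ft"
python3 -m pendant '[[0,0.0015,0,0,0,0,0],[0,0.0015,0,0,0,0,0],[0,0,0,0,0,0,0],[0,0,0,0,0,0,0]]'|grep -E "pos|ft"
```

```text
tool_pos: [589.0, -50.9, 182.4]
ft_force: [-0.3, 0.1, 0.3]
tool_pos: [590.0, -41.2, 183.8]
ft_force: [-0.1, 0.8, 0.7]
tool_pos: [589.9, -36.8, 183.7]
ft_force: [-0.1, -2.8, 1.2]
tool_pos: [589.9, -33.7, 183.7]
ft_force: [-1.0, -2.6, 0.8]
```

```bash
python3 -m pendant '[[0,0.0015,0,0,0,0,0],[0,0.0015,0,0,0,0,0],[0,0,0,0,0,0,0],[0,0,0,0,0,0,0]]'|grep -E "pos|ft"
python3 -m pendant '[[0,0.001,0,0,0,0,0],[0,0.001,0,0,0,0,0],[0,0,0,0,0,0,0],[0,0,0,0,0,0,0]]'|grep -E "pos|ft"
python3 -m pendant '[[0,0.0007,0,0,0,0,0],[0,0,0,0,0,0,0],[0,0,0,0,0,0,0]]'|grep -E "pos|ft"
```

```text
tool_pos: [589.8, -30.7, 183.6]
ft_force: [0.1, -4.0, -0.1]
tool_pos: [589.8, -28.9, 183.5]
ft_force: [-0.4, -6.0, -1.8]
tool_pos: [589.8, -28.3, 183.5]
ft_force: [-0.7, -5.5, -2.2]
```

```bash
python3 -m pendant '[[0,0.0007,0,0,0,0,0],[0,0,0,0,0,0,0],[0,0,0,0,0,0,0]]'|grep -E "pos|ft"
python3 -m pendant '[[0,0.0006,0,0,0,0,0],[0,0,0,0,0,0,0],[0,0,0,0,0,0,0]]'|grep -E "pos|ft"
python3 -m pendant '[[0,0.0005,0,0,0,0,0],[0,0,0,0,0,0,0],[0,0,0,0,0,0,0]]'|grep -E "pos|ft|t:"
```

```text
tool_pos: [589.7, -27.6, 183.4]
ft_force: [-0.2, -7.0, -3.1]
tool_pos: [589.9, -27.0, 183.5]
ft_force: [-0.9, -5.8, -3.0]
t: 31.35
tool_pos: [589.8, -26.6, 183.4]
eef_rot: [-3.141, 0.0, 1.615]
ft_force: [-0.3, -6.2, -3.3]
```

```bash
python3 -m pendant '[[0,0.0007,0,0,0,0,0],[0,0,0,0,0,0,0],[0,0,0,0,0,0,0]]'|grep -E "pos|ft"
python3 -m pendant '[[0,0.0006,0,0,0,0,0],[0,0,0,0,0,0,0],[0,0,0,0,0,0,0]]'|grep -E "pos|ft"
python3 -m pendant '[[0,0.0005,0,0,0,0,0],[0,0,0,0,0,0,0],[0,0,0,0,0,0,0]]'|grep -E "pos|ft|t:"
```

```text
tool_pos: [589.9, -25.8, 183.5]
ft_force: [0.7, -6.1, -2.5]
tool_pos: [589.8, -25.3, 183.5]
ft_force: [0.0, -6.4, -2.2]
t: 32.25
tool_pos: [589.8, -24.8, 183.5]
eef_rot: [-3.141, 0.001, 1.615]
ft_force: [-0.5, -6.2, -2.8]
```

```bash
python3 -m pendant '[[0,0.0007,0,0,0,0,0],[0,0,0,0,0,0,0],[0,0,0,0,0,0,0]]'|grep -E "pos|ft"
python3 -m pendant '[[0,0.0006,0,0,0,0,0],[0,0,0,0,0,0,0],[0,0,0,0,0,0,0]]'|grep -E "pos|ft"
python3 - <<'E'
from station import eyes,robot
import cv2,numpy as np
c=eyes.grab_frame("wrist");b=eyes.grab_frame("top")
cv2.imwrite("pics/w8.png",c["pixels"][:,:,::-1]);print(c["world_from_camera"].round(4).tolist())
for f in (b,c):
  R=f["pixels"].astype(int);m=((R[...,0]>90)&(R[...,1]<60)&(R[...,2]<60)).astype(np.uint8)
  n,l,st,ce=cv2.connectedComponentsWithStats(cv2.morphologyEx(m,cv2.MORPH_CLOSE,np.ones((5,5),np.uint8)))
  print([s.tolist() for s in st[1:] if s[4]>12])
from h import *
T=c["world_from_camera"]
for q in (.9,1,1.12): print(q,proj(Kw,T,ball(-1,q,30)),proj(Kt,Tt,ball(-1,q,30)),proj(Kt,Tt,ball(1,q,30)))
E
```

```text
tool_pos: [589.9, -24.1, 183.5]
ft_force: [0.7, -7.1, -3.5]
tool_pos: [589.9, -23.6, 183.5]
ft_force: [-0.1, -6.3, -3.6]
[[0.9991, 0.0412, 0.0136, 586.1822], [0.0434, -0.9441, -0.3267, 59.9547], [-0.0007, 0.327, -0.945, 303.5665], [0.0, 0.0, 0.0, 1.0]]
[[255, 113, 25, 19, 328], [418, 140, 8, 10, 44], [367, 146, 7, 12, 47], [335, 234, 7, 6, 13], [336, 249, 3, 7, 13], [325, 251, 4, 13, 15], [321, 265, 10, 15, 56]]
[[305, 4, 9, 4, 26], [238, 102, 8, 7, 16], [289, 245, 33, 12, 276]]
0.9 [313.89904178 273.65747462] [429.67216556 140.17233358] [370.4086601  147.20222842]
1 [313.84230247 264.65660792] [427.38028804 140.42268449] [372.74349633 146.90368937]
1.12 [313.7899069  252.94219968] [424.5483937  140.83637289] [375.48831025 146.65607963]
```

```bash
python3 -m pendant '[[0,0.0006,0,0,0,0,0],[0,0,0,0,0,0,0],[0,0,0,0,0,0,0]]'|grep -E "pos|ft"
python3 -m pendant '[[0,0.0006,0,0,0,0,0],[0,0,0,0,0,0,0],[0,0,0,0,0,0,0]]'|grep -E "pos|ft"
python3 -m pendant '[[0,0.0006,0,0,0,0,0],[0,0,0,0,0,0,0],[0,0,0,0,0,0,0]]'|grep -E "pos|ft"
```

```text
tool_pos: [589.9, -23.0, 183.4]
ft_force: [0.4, -7.6, -3.6]
tool_pos: [589.9, -22.7, 183.4]
ft_force: [0.8, -9.2, -2.8]
tool_pos: [589.9, -22.4, 183.4]
ft_force: [0.4, -11.6, -4.0]
```

Force is rising and the tool is stalling, so the right lever is at its stop. Now I'll finish the left.

```bash
python3 -m pendant '[[0,-0.006,0.01,0,0,0,0],[0,0,0.02,0,0,0,0],[-0.002,0.038,0,0,0,0,0],[-0.002,0.038,0,0,0,0,0],[-0.002,0.038,0,0,0,0,0],[-0.0025,0.036,0,0,0,0,0],[0,0,-0.02,0,0,0,0],[0,0,-0.010,0,0,0,0],[0,0,0,0,0,0,0]]'|grep -E "pos|ft"
python3 -m pendant '[[0,-0.002,0,0,0,0,0],[0,-0.002,0,0,0,0,0],[0,-0.002,0,0,0,0,0],[0,0,0,0,0,0,0],[0,0,0,0,0,0,0]]'|grep -E "pos|ft"
python3 -m pendant '[[0,-0.0015,0,0,0,0,0],[0,-0.0015,0,0,0,0,0],[0,0,0,0,0,0,0],[0,0,0,0,0,0,0]]'|grep -E "pos|ft"
python3 -m pendant '[[0,-0.001,0,0,0,0,0],[0,-0.001,0,0,0,0,0],[0,0,0,0,0,0,0],[0,0,0,0,0,0,0]]'|grep -E "pos|ft"
```

```text
tool_pos: [580.7, 122.3, 182.6]
ft_force: [0.5, 0.2, 0.8]
tool_pos: [581.5, 116.3, 184.0]
ft_force: [-0.6, 0.2, 0.5]
tool_pos: [581.5, 113.7, 183.7]
ft_force: [0.9, 3.6, -0.6]
tool_pos: [581.4, 111.8, 183.6]
ft_force: [0.7, 5.2, -2.2]
```

```bash
python3 -m pendant '[[0,-0.001,0,0,0,0,0],[0,-0.001,0,0,0,0,0],[0,0,0,0,0,0,0],[0,0,0,0,0,0,0]]'|grep -E "pos|ft"
python3 -m pendant '[[0,-0.001,0,0,0,0,0],[0,-0.001,0,0,0,0,0],[0,0,0,0,0,0,0],[0,0,0,0,0,0,0]]'|grep -E "pos|ft"
python3 -m pendant '[[0,-0.0007,0,0,0,0,0],[0,0,0,0,0,0,0],[0,0,0,0,0,0,0]]'|grep -E "pos|ft"
python3 -m pendant '[[0,-0.0006,0,0,0,0,0],[0,0,0,0,0,0,0],[0,0,0,0,0,0,0]]'|grep -E "pos|ft"
```

```text
tool_pos: [581.3, 110.2, 183.5]
ft_force: [0.2, 8.3, -2.7]
tool_pos: [581.3, 108.4, 183.6]
ft_force: [-0.2, 10.1, -1.7]
tool_pos: [581.3, 108.1, 183.6]
ft_force: [0.8, 13.5, -3.4]
tool_pos: [581.3, 107.9, 183.6]
ft_force: [1.3, 15.7, -1.8]
```

```bash
python3 -m pendant '[[0,0.008,0.005,0,0,0,0],[0,0.01,0.03,0,0,0,0],[0,0,0.04,0,0,0,0],[-0.01,-0.04,0.03,0,0,0,0],[-0.01,-0.03,0.02,0,0,0,0],[0,0,0,0,0,0,0],[0,0,0,0,0,0,0],[0,0,0,0,0,0,0]]'|grep -E "t:|pos|ft"
python3 - <<'E'
from station import eyes
import cv2,numpy as np
from h import *
a=eyes.grab_frame("side");c=eyes.grab_frame("wrist");T=c["world_from_camera"]
A=cv2.resize(a["pixels"][80:220,250:390,::-1],(400,400),interpolation=cv2.INTER_CUBIC)
B=cv2.resize(c["pixels"][40:290,220:470,::-1],(400,400))
cv2.imwrite("pics/w9.png",np.hstack([A,B]))
f=lambda p:((proj(Kw,T,p)-[220,40])*1.6+[400,0]).round().tolist()
for q in (.8,1,1.12): print(q,f(ball(1,q,28)),f(ball(-1,q,28)))
print([f([581.7,115.6,119]),f([588.3,-34,119])])
E
```

```text
t: 38.25
tool_pos: [561.5, 55.5, 307.3]
eef_rot: [-3.14, 0.0, 1.615]
ft_force: [-0.4, -0.1, 0.0]
0.8 [603.0, 147.0] [596.0, 385.0]
1 [602.0, 168.0] [596.0, 371.0]
1.12 [602.0, 179.0] [597.0, 361.0]
[[596.0, 128.0], [590.0, 354.0]]
```

View pics/w9.png

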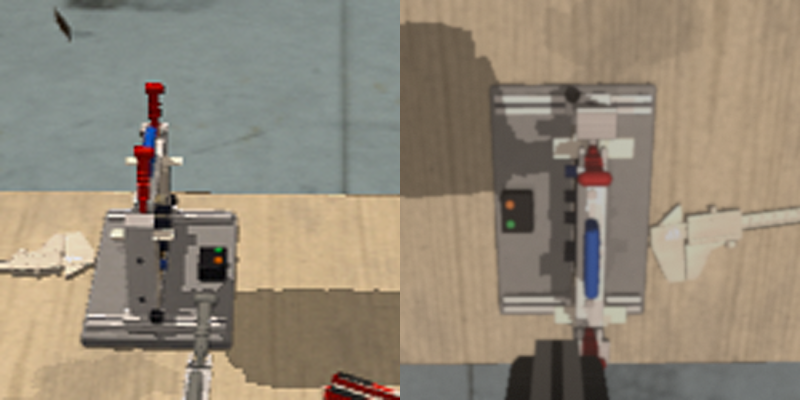

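The wrist view shows the left lever end at (593,178), which matches 1.12 rad. The right end is hidden by the gripper, so I'll check it numerically in the side and top views.

```bash
python3 -m pendant '[[-0.03,0.03,0.02,0,0,0,0],[-0.03,0.03,0.02,0,0,0,0],[-0.03,0.03,0.02,0,0,0,0],[0,0,0,0,0,0,0],[0,0,0,0,0,0,0]]'|grep -E "t:|pos"
python3 - <<'E'
from station import eyes
import cv2,numpy as np
from h import *
for n in ("side","top","wrist"):
  f=eyes.grab_frame(n);K,T=f["intrinsics"],f["world_from_camera"]
  R=f["pixels"].astype(int);m=((R[...,0]>90)&(R[...,1]<60)&(R[...,2]<60)).astype(np.uint8)
  k,l,st,ce=cv2.connectedComponentsWithStats(cv2.morphologyEx(m,cv2.MORPH_CLOSE,np.ones((5,5),np.uint8)))
  p=lambda s,q:proj(K,T,ball(s,q,28,(585,41.5))).round(1).tolist()
  print(n,[s.tolist() for s in st[1:] if s[4]>12])
  for q in (.9,1,1.12): print(q,"L",p(1,q),"R",p(-1,q))
E
```

```text
t: 38.85
tool_pos: [471.4, 146.1, 368.2]
eef_rot: [3.141, 0.0, 1.617]
side [[301, 109, 6, 15, 34], [297, 131, 7, 24, 91], [363, 211, 51, 24, 445], [102, 359, 7, 19, 29], [238, 374, 7, 7, 22], [83, 376, 7, 12, 21], [196, 388, 26, 9, 56], [236, 391, 6, 9, 19]]
0.9 L [297.3, 135.9] R [302.2, 109.5]
1 L [297.5, 134.7] R [302.0, 110.4]
1.12 L [297.8, 133.6] R [301.8, 111.7]
top []
0.9 L [370.0, 147.7] R [429.1, 140.7]
1 L [372.3, 147.4] R [426.8, 140.9]
1.12 L [375.1, 147.2] R [424.0, 141.3]
wrist [[214, 87, 50, 24, 280], [250, 118, 13, 6, 43], [280, 128, 4, 5, 13], [405, 203, 10, 16, 73], [407, 223, 15, 7, 76]]
0.9 L [418.7, 217.9] R [407.8, 316.0]
1 L [418.2, 222.2] R [408.2, 312.6]
1.12 L [417.5, 227.1] R [408.6, 308.2]
```

Run:
```python
from station import eyes
import numpy as np
from h import *
f=eyes.grab_frame("wrist");R=f["pixels"].astype(int);m=(R[...,0]>50)&(R[...,0]>2.2*R[...,1])
for r in range(296,330): 
    c=np.nonzero(m[r,385:435])[0]
    print(r,len(c),end='; ')
print()
for r in range(200,236):print(r,m[r,385:435].sum(),end='; ')
for zb in (28,30,32): print(zb,proj(f["intrinsics"],f["world_from_camera"],[583.7,71,zb+121]),proj(f["intrinsics"],f["world_from_camera"],ball(-1,1.12,zb)))
```

```text
296 1; 297 4; 298 3; 299 3; 300 4; 301 4; 302 3; 303 5; 304 3; 305 3; 306 2; 307 5; 308 6; 309 5; 310 4; 311 2; 312 0; 313 0; 314 0; 315 0; 316 0; 317 0; 318 0; 319 0; 320 0; 321 0; 322 0; 323 0; 324 0; 325 0; 326 0; 327 0; 328 0; 329 0; 
200 0; 201 0; 202 0; 203 0; 204 0; 205 0; 206 3; 207 4; 208 4; 209 0; 210 0; 211 0; 212 1; 213 0; 214 0; 215 0; 216 0; 217 0; 218 0; 219 0; 220 0; 221 0; 222 0; 223 0; 224 10; 225 13; 226 14; 227 14; 228 13; 229 12; 230 0; 231 0; 232 0; 233 0; 234 0; 235 0; 28 [410.95718003 238.90645506] [408.65813812 308.2386071 ]
30 [411.42968154 239.65473699] [409.1073167 309.3127941]
32 [411.90702787 240.41069146] [409.56098446 310.39771675]
```

```bash
python3 -c "
from station import robot
print(robot.sign_off())"
```

```text
the job is handed in; nothing more can be done
None
```

I handed the job in at about 39 s: the blue-tab board is in the stand's slot, with both red levers swung upright to their stops (about 1.1 rad in the camera images) and the gripper clear; I did not measure the final seat height directly, and no verdict was returned.

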